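# Put the dosing paddle away and lock the push-and-turn cap

## Task

Put the yellow dosing paddle from its drying stand back into the slot in the mouth of the white canister, pushed in until its shoulder rests on the mouth. Then close the canister with its blue childproof cap: set the cap on with its grip bar along the green marks, push it down and, holding it down, turn it clockwise until the bar lies along the red marks, so that it catches, and let go. Leave all the other things where they stand.

Things in the scene. Friction and masses are not known exactly. Their poses are not given: they have to be found in the camera images.
- canister: White round canister, fixed, rubber foot; origin: centre of its underside, z up. Body 104 mm across up to z = 79 mm, neck up to z = 112 mm. Its x axis (either way) points at the two red marks: the cap's locked direction; there the cap's lugs spring 3 mm up into notches, with 8 degrees of play either way, then a firm stop. The neck's grey flange, 80 mm across, tops out at z = 110 mm.
- mouth (a point): Centre of the canister's mouth, top of the grey disc in it, 112 mm above the canister's underside; axes as the canister's. The slot for the paddle is centred here: 41 mm long along x, 10 mm wide along y, bevelled edges, open below.
- entry (a point): One of the two entry gaps in the neck's flange (40 mm from the axis, canister z = 105 mm; the other is opposite), with green marks below and on the rim; 56 degrees counter-clockwise from above from the canister's x axis. The cap enters with its bar along these (within 10 degrees), is pushed down until the collar reads over 0.0095, then turned 56 degrees clockwise held down.
- collar (a joint): Orange sprung ring round the canister's neck, under the cap's lower edge: how far it is pressed down, 0 to 0.0115 m. Its top stands at canister z = 104 mm when free; 3 N starts it moving, fully down takes 9 N (a firm stop there). With the cap locked it reads about 0.0055.
- cap_centre (a point): Loose blue cap, 92 mm across, 87 tall, 0.15 kg, mouth down, 56 mm deep inside; point on its axis 43.5 mm above the lower edge. Flat top 61 mm above that edge; on it a grip bar 76 mm long (x), 22 wide (y), 26 tall. Lugs inside at the lower edge at +x and -x; fits either way round. Height above the canister's underside: 147.5 mm at the free collar, 136 fully down, 142 locked.
- paddle_centre (a point): Loose yellow paddle, 109 mm tall, 0.06 kg, upright in its stand; point on its axis 54.5 mm above the blade's tip. Blade 75 mm long, 34 wide (x), 5 thick (y); shoulder 46 x 16 mm at 75 to 80 mm above the tip; handle above it 30 wide (x), 10 thick (y). Fits either way round. Seated, this point is 91.5 mm above the canister's underside.
- stand: Wooden drying stand for the paddle, a fixed block 94 x 60 mm and 86 mm tall; origin at the centre of its underside. The slot for the blade runs along its x axis; the paddle's shoulder rests on its top.
- spice_0: Bystander: spice jar with a red lid, 45 mm across, 106 mm tall; loose, origin at the centre of its underside.
- spice_1: Bystander: spice jar with a red lid and a green label, 45 mm across, 106 mm tall; loose, origin at the centre of its underside.
- mug_tea: Bystander: blue striped mug with a handle, 82 x 117 x 94 mm; loose, origin at the centre of its underside.
- tea_box: Bystander: black cardboard tea box, 70 x 127 x 88 mm; loose, origin at the centre of its underside.
- tumbler: Bystander: clear drinking glass, 81 mm across, 91 mm tall; loose, origin at the centre of its underside.
- vinegar: Bystander: tall vinegar bottle with a yellow cap, 62 mm across, 238 mm tall; loose, origin at the centre of its underside.
There are look-alikes about, which are no part of the job. Leave any black or turquoise look-alike of the part that bears paddle_centre alone.

How it is judged (in metres and radians):
On the way, in this order (a step that is already met when the one before it is completed fails the run):
1. the paddle is in the canister's slot down to its shoulder, along the slot, and let go (horizontal distance between paddle_centre and canister below 0.006 m and z of paddle_centre in the frame of canister between 0.088 and 0.0955 m and angle between the x axis of paddle_centre and the x axis of canister, either way round below 0.2 rad and contact force between the fingers and paddle below 0.1 N), for 0.2 s.
2. the cap, with its bar near the green marks, is pushed down on the canister so that the collar is down by more than 7 mm (value of joint collar above 0.007 m and horizontal distance between cap_centre and canister below 0.008 m and angle between the x axis of cap_centre and the x axis of canister, either way round above 0.6 rad and angle between cap_centre's own z axis and vertical below 0.1 rad), for 0.05 s.
At the end, for the whole second after the job is handed in: Paddle in the slot (6 mm of the axis, 0.2 rad, shoulder within 4 mm of the mouth); cap caught and at rest: within 6 mm of the canister's axis, upright to 0.07 rad, bar within 0.22 rad of the red marks, centre 139.5 to 145 mm above the canister's underside, collar pressed over 3 mm (horizontal distance between each of paddle_centre, cap_centre and canister below 0.006 m and z of paddle_centre in the frame of canister between 0.088 and 0.0955 m and angle between the x axis of paddle_centre and the x axis of canister, either way round below 0.2 rad and angle between the x axis of cap_centre and the x axis of canister, either way round below 0.22 rad and angle between cap_centre's own z axis and vertical below 0.07 rad and z of cap_centre in the frame of canister between 0.1395 and 0.145 m and value of joint collar above 0.003 m and linear speed of cap below 0.02 m/s); the robot touches nothing.
It fails at once if a bystander is shifted more than 30 mm (distance of any of spice_0, spice_1, mug_tea, tea_box, tumbler, vinegar from where it was at the start of the episode above 0.03 m).
It fails at once if a bystander is tipped over (angle between any of spice_0, spice_1, mug_tea, tea_box, tumbler, vinegar's own z axis and vertical above 0.5 rad).
It also fails if it takes over 72 s, if anything falls off the work surface, if the arm or the gripper's body presses on something with over 40 N, if the wrist force passes 120 N, or if a joint passes its speed limit or range.

## Robot

A 7-joint arm with a two-finger parallel gripper is mounted at the origin on a cart in front of the work surface, level with it; the furniture and walls round the work are solid. World frame = base frame: x ahead of the robot, y to its left, z up, the work surface at z = 0. Lengths are in m, angles in degrees, forces in N, time in s.
With the tool pointing down it reaches from about 0.4 to 0.85 m from the base axis. Payload 4.4 kg.
Tool frame: the origin (TCP) lies at the very end of the fingers, on their centre line; the grasp point (between the pads) lies 19 mm behind it; z points along the fingers, y is the line along which they close (so a half turn about z gives the same grasp; the last joint's range is limited). The gripper opens to 94 mm and grips with 3 to 60 N. Pads are 16 mm wide; open, the fingers measure 119 mm over their backs; the gripper's body (75 mm by 177 mm) begins 78 mm behind the grasp point.
Start: joints at [-69.202, 36.005, 2.206, 86.941, -1.547, 57.084, -1.146], TCP at [0.27, 0.591, 0.205] pointing down, gripper open.
Joint ranges: [-175.42, 175.42], [-21.48, 121.26], [-71.46, 75.88], [10.55, 141.38], [-63.04, 243.04], [13.31, 113.54], [-168.57, 168.57]. Speed limits (degrees/s): [147.25, 147.25, 180, 180, 180, 180, 180].

## Interface

Orientations are given as a 3x3 rotation matrix whose columns are the frame's x, y, z axes.
In Python, from cell import manip, vision, ticket gives the robot as it stands. The module is installed in compiled form; this text tells all that it offers.
- The arm moves only by the shell command python3 -m jog 'ROWS' [FORCE]. ROWS is JSON, one flat list of numbers, 7 for each row, row after row: the shift along the world's x, y, z normalised to -1 to 1, where 1 is 25 mm, then the turn, a rotation vector about the world's x, y, z normalised to -1 to 1, where 1 is 60 degrees, then the closure in counts, from 0 (fully open) to 255 (shut). In form: [dx, dy, dz, rx, ry, rz, grip, dx, dy, dz, rx, ry, rz, grip, ...]. A call has exactly 10 rows; each row shifts and turns the commanded pose from where the row before left it; what a row does not reach is not made up. A row lasts 1/12 s, in which the tool goes at most 41.7 mm and 7.16 degrees, less where a joint would pass 70% of its speed; a pose out of reach is approached as far as the arm can. A call with a number of a shift or a turn outside -1 to 1 is refused whole. A call with a gripper value outside its range is refused whole. The fingers move at their own pace and stop on an object; FORCE is the grip in N (left out, the last holds). Time passes only in rows, so rows that do not move let the fingers close, or fill a call up. It gives the time, the measured TCP pose, the force, the opening and the grip force at its end, in the units of the state.
- manip.state(): the state, without advancing time (a new reading comes with each control period).
- vision.get_image(name): name is "side" or "top" or "wrist"; returns a dict with "frame" (384x512x3 uint8, red, green, blue), "K" (3x3 intrinsics, pixels), "dist_coeffs" ([k1, k2, p1, p2, k3] as OpenCV has them; the pictures are not rectified), "R" (3x3) and "t" (3): a world point X has camera coordinates R X + t. Camera axes: x right, y down, z forward; pixel columns grow to the right and rows downward; lengths in m; the calibration is good to about 2 mm. A picture is of the moment at which its call begins. There is no depth.
- ticket.finish_job(): hands the job in; it is judged then, once.
Trained networks look in the newest picture that a camera, given by its name, has taken for a name from the list of things; names that differ only in an ending like _2 or _b are one class to them, and where a whole thing is asked for, a point or a joint stands for the part that bears it (a point fixed in the world has none). Each returns a list of dicts, best first, with "confidence" (0 to 1); they miss things now and then, are a little off and sometimes report something else, mostly with a low value. They report only what shows in the picture. A call takes as long as a camera call. They do not tell look-alikes from the thing itself.
- vision.spot_in(query, camera): "location" ([x, y, z] in m, in world coordinates, good to about 4 mm: the middle of the surface that is visible of it).
The state is a dict: "time": time; "qpos": joint angles; "qd": joint speeds; "effort": joint torques, N m; "eef_pos": TCP position; "orientation": TCP orientation; "ft_force": force on the tool from outside, world axes, zero at the start; "wrist_torque": the same for the moment, N m; "finger_gap": finger opening in m; "gripper_force": force on a finger pad.
Only numpy, scipy, OpenCV 4.12 (cv2) and the standard library are available. Lean on these libraries where they do the work, as an engineer would, in place of code of your own. Each camera call takes 0.05 s, during which the arm holds its last target. There are 200 camera calls.

## Working session

There is one attempt and no reset: what is moved stays moved. The work goes in short steps, Python scripts to look and compute and a shell command to move; the robot and the scene stay as the last step left them, time stands still between calls to the robot, and variables do not carry over. Pictures are saved under pics/ and viewed, at most 13 in all, crops included, and the job is handed in when it is done.

```bash
mkdir -p pics; cat > h.py <<'E'
import numpy as np, cv2
from cell import manip, vision, ticket
def snap(cam, f=None):
    d=vision.get_image(cam)
    if f: cv2.imwrite('pics/'+f,d['frame'][:,:,::-1])
    return d
def back(d,uv,z):
    K=np.array(d['K']);R=np.array(d['R']);t=np.array(d['t'])
    p=cv2.undistortPoints(np.array(uv,float).reshape(-1,1,2),K,np.array(d['dist_coeffs'])).reshape(-1,2)
    ray=np.c_[p,np.ones(len(p))]@R; C=-R.T@t
    s=(z-C[2])/ray[:,2]
    return C+s[:,None]*ray
def proj(d,X):
    R=np.array(d['R']);t=np.array(d['t'])
    return cv2.projectPoints(np.array(X,float).reshape(-1,1,3),cv2.Rodrigues(R)[0],t,np.array(d['K']),np.array(d['dist_coeffs']))[0].reshape(-1,2)
E
python3 - <<'E'
from h import *
a=snap('top','top0.png');b=snap('side','side0.png')
cv2.imwrite('pics/both.png',cv2.resize(np.vstack([a['frame'],b['frame']])[:,:,::-1],(400,600))) if 0 else None
for c in('top','side'):
    for q in ('canister','collar','cap_centre','paddle_centre','stand','spice_0','mug_tea','tea_box','tumbler','vinegar'):
        print(c,q,[(np.round(r['location'],3).tolist(),round(r['confidence'],2)) for r in vision.spot_in(q,c)][:4])
for d in(a,b): print(-np.array(d['R']).T@d['t'])
s=manip.state();print(s['time'],s['eef_pos'],np.round(s['orientation'],3).tolist(),s['finger_gap'])
E
```

```text
top canister [([0.441, -0.01, 0.102], 0.84), ([0.654, -0.131, 0.126], 0.24)]
top collar [([0.438, 0.003, 0.104], 0.69)]
top cap_centre [([0.355, -0.3, 0.062], 0.58)]
top paddle_centre [([0.415, 0.277, 0.103], 0.48), ([0.443, -0.006, 0.1], 0.2)]
top stand [([0.392, 0.276, 0.081], 0.68)]
top spice_0 [([0.381, -0.137, 0.084], 0.63), ([0.686, 0.138, 0.066], 0.33)]
top mug_tea [([0.414, 0.481, 0.056], 0.97)]
top tea_box [([0.354, -0.3, 0.06], 0.25)]
top tumbler [([0.685, 0.139, 0.066], 0.94)]
top vinegar [([0.656, -0.129, 0.129], 0.78)]
side canister [([0.453, 0.029, 0.079], 0.94)]
side collar [([0.467, 0.033, 0.104], 0.45)]
side cap_centre [([0.364, -0.289, 0.059], 0.85)]
side paddle_centre [([0.425, 0.284, 0.102], 0.65), ([0.542, 0.241, 0.057], 0.6), ([0.362, 0.185, 0.083], 0.42)]
side stand [([0.425, 0.3, 0.055], 0.87)]
side spice_0 [([0.393, -0.128, 0.062], 0.91), ([0.464, 0.153, 0.068], 0.63), ([0.452, 0.025, 0.079], 0.63), ([0.67, -0.115, 0.109], 0.24)]
side mug_tea [([0.42, 0.511, 0.064], 0.84)]
side tea_box [([0.475, -0.402, 0.061], 0.67)]
side tumbler [([0.654, 0.173, 0.058], 0.64)]
side vinegar [([0.67, -0.114, 0.109], 0.95), ([0.42, 0.509, 0.062], 0.67)]
[-0.5143933   0.18508327  1.40390036]
[0.35099189 1.16458667 0.65223219]
1.1 [0.27023105 0.5911748  0.20548234] [[-0.909, 0.416, -0.0], [0.416, 0.909, 0.0], [0.0, 0.0, -1.0]] 0.09374710530882958
```

View pics/top0.png

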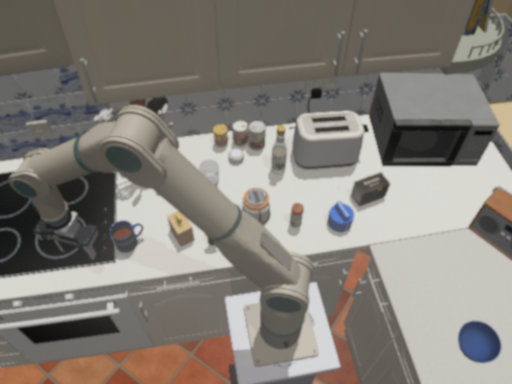

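View pics/side0.png

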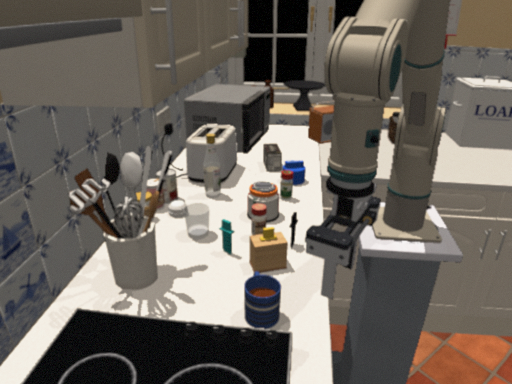

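```bash
python3 -m jog '[0,0,1,0,0,0,0, 0,0,1,0,0,0,0, 0.2,-0.9,1,0,0,0,0, 0.3,-1,1,0,0,0,0, 0.3,-1,0,0,0,0,0, 0.3,-1,0,0,0,0,0, 0.3,-1,0,0,0,0,0, 0.3,-1,0,0,0,0,0, 0.3,-1,0,0,0,0,0, 0.3,-1,0,0,0,0,0]' 
python3 - <<'E'
from h import *
d=snap('wrist','w1.png');s=manip.state()
R=np.array(d['R']);print(-R.T@d['t'],R.round(3).tolist(),np.array(d['K']).round(1).tolist())
print(s['time'],s['eef_pos'],np.round(s['orientation'],3).tolist(),s['qpos'])
for q in('paddle_centre','stand'):print([(np.round(r['location'],3).tolist(),round(r['confidence'],2)) for r in vision.spot_in(q,'wrist')])
E
```

```text
time: 1.93
eef_pos: [0.328, 0.3924, 0.3057]
orientation: [[-0.909, 0.416, 0.0], [0.416, 0.909, 0.0], [-0.0, 0.0, -1.0]]
ft_force: [0.7, -0.0, -0.2]
finger_gap: 0.0942
gripper_force: 0.0
[0.25948431 0.42303446 0.48555807] [[0.416, 0.909, 0.001], [0.878, -0.402, 0.261], [0.237, -0.108, -0.965]] [[296.6, 0.0, 260.2], [0.0, 296.6, 195.3], [0.0, 0.0, 1.0]]
1.9833 [0.33042275 0.38637007 0.30583187] [[-0.907, 0.421, 0.001], [0.421, 0.907, -0.004], [-0.003, -0.003, -1.0]] [-56.0612921   18.22195274   4.45468043 100.98243028  -1.35481777
  61.00187265  13.90777237]
[([0.423, 0.283, 0.098], 0.94), ([0.36, 0.177, 0.084], 0.68), ([0.544, 0.24, 0.108], 0.67)]
[([0.411, 0.288, 0.088], 0.9), ([0.419, 0.284, 0.099], 0.28)]
```

View pics/w1.png

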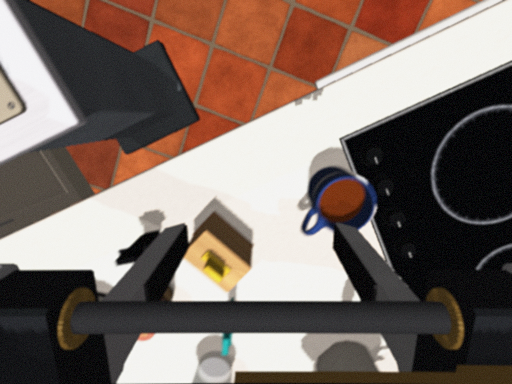

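```bash
python3 -m jog '[0.5,-0.8,0,0,0,0,0, 0.5,-0.8,-0.7,0,0,0,0, 0.5,-0.8,-0.7,0,0,0,0, 0.5,-0.8,-0.7,0,0,0,0, 0.4,-0.5,-0.7,0,0,0,0, 0,0,-0.7,0,0,0,0, 0,0,0,0,0,0,0, 0,0,0,0,0,0,0, 0,0,0,0,0,0,0, 0,0,0,0,0,0,0]' 
python3 - <<'E'
from h import *
d=snap('wrist','w2.png')
h=cv2.cvtColor(d['frame'],cv2.COLOR_RGB2HSV)
m=cv2.inRange(h,(22,150,120),(35,255,255));n,l,st,c=cv2.connectedComponentsWithStats(m)
for i in np.argsort(-st[1:,4])[:4]+1: print(st[i],c[i].round(1))
for q in('paddle_centre','stand'):print([(np.round(r['location'],3).tolist(),round(r['confidence'],2)) for r in vision.spot_in(q,'wrist')])
E
```

```text
time: 2.92
eef_pos: [0.3879, 0.3028, 0.219]
orientation: [[-0.91, 0.414, 0.001], [0.414, 0.91, 0.002], [-0.0, 0.002, -1.0]]
ft_force: [-0.5, -0.5, 0.6]
finger_gap: 0.0939
gripper_force: 0.0
[241 224  32  23 288] [256.1 234.6]
[235 208  10  14  77] [240.1 215.1]
[([0.423, 0.283, 0.101], 0.61), ([0.546, 0.237, 0.067], 0.61), ([0.36, 0.177, 0.082], 0.6)]
[([0.414, 0.283, 0.09], 0.77)]
```

View pics/w2.png

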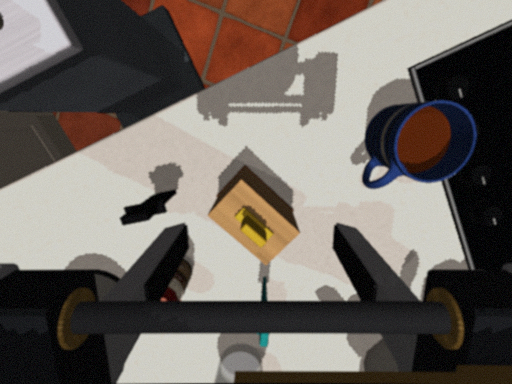

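```bash
python3 - <<'E'
from h import *
d=snap('wrist')
f=d['frame'];h=cv2.cvtColor(f,cv2.COLOR_RGB2HSV)
print([f[y,x].tolist()+h[y,x].tolist() for x,y in((225,210),(270,250),(285,232),(245,175),(270,195),(240,215),(256,236),(245,222))])
m=cv2.inRange(h,(8,80,120),(35,255,255));m[:160]=0;m[270:]=0;m[:,:200]=0;m[:,305:]=0
m=cv2.morphologyEx(m,cv2.MORPH_OPEN,np.ones((3,3)))
cs=max(cv2.findContours(m,0,1)[0],key=cv2.contourArea);hull=cv2.convexHull(cs).reshape(-1,2)
P=back(d,hull,.086)[:,:2]
r=cv2.minAreaRect((P*1000).astype(np.float32));print(r)
print('corners',cv2.approxPolyDP(hull.reshape(-1,1,2),5,True).reshape(-1,2).tolist())
y=cv2.inRange(h,(22,150,60),(35,255,255));y[:160]=0;y[270:]=0
q=np.argwhere(y)[:,::-1]; print(len(q)); 
for z in(.091,.12):print(cv2.minAreaRect((back(d,q,z)[:,:2]*1000).astype(np.float32)))
cv2.imwrite('pics/w2c.png',cv2.resize(f[155:275,195:315,::-1],None,fx=5,fy=5,interpolation=2))
E
```

```text
[[198, 153, 98, 17, 129, 198], [196, 144, 93, 15, 134, 196], [189, 145, 93, 16, 130, 189], [51, 36, 23, 14, 140, 51], [52, 39, 28, 14, 118, 52], [209, 182, 54, 25, 189, 209], [206, 172, 50, 23, 193, 206], [56, 44, 11, 22, 205, 56]]
((423.546142578125, 278.46063232421875), (90.75908660888672, 56.955345153808594), 22.608701705932617)
corners [[240, 180], [299, 230], [268, 264], [210, 216]]
523
((424.8475646972656, 275.9566650390625), (45.97608184814453, 22.00037384033203), 22.204307556152344)
((414.8867492675781, 281.28179931640625), (41.64195251464844, 19.926422119140625), 22.204286575317383)
```

View pics/w2c.png

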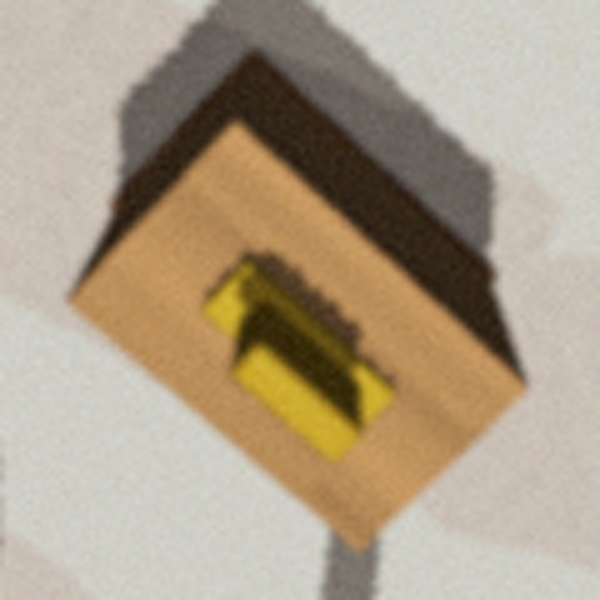

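```bash
python3 -m jog '[0.1,-1,0.4,0,0,0,0, 0.1,-1,0.4,0,0,0,0, 0.1,-1,0,0,0,0,0, 0.1,-1,0,0,0,0,0, 0.1,-1,0,0,0,0,0, 0.1,-1,0,0,0,0,0, 0.1,-1,0,0,0,0,0, 0.1,-1,0,0,0,0,0, 0.1,-1,0,0,0,0,0, 0.1,-1,0,0,0,0,0]' 
python3 -m jog '[0,-1,-0.4,0,0,0,0, 0,-0.2,-0.4,0,0,0,0, 0,0,0,0,0,0,0, 0,0,0,0,0,0,0, 0,0,0,0,0,0,0, 0,0,0,0,0,0,0, 0,0,0,0,0,0,0, 0,0,0,0,0,0,0, 0,0,0,0,0,0,0, 0,0,0,0,0,0,0]' 
python3 - <<'E'
from h import *
d=snap('wrist','w3.png'); f=d['frame']
for q in('canister','collar','mouth','entry'):print(q,[(np.round(r['location'],3).tolist(),round(r['confidence'],2)) for r in vision.spot_in(q,'wrist')])
u=proj(d,[[.45,0,.11]])[0];print(u)
x,y=(u-70).astype(int).clip(0);cv2.imwrite('pics/w3c.png',cv2.resize(f[y:y+150,x:x+150,::-1],None,fx=4,fy=4,interpolation=2));print(x,y)
E
```

```text
time: 3.95
eef_pos: [0.4129, 0.0502, 0.2384]
orientation: [[-0.91, 0.416, 0.001], [0.416, 0.91, 0.0], [-0.001, 0.001, -1.0]]
ft_force: [0.7, -0.2, 0.7]
finger_gap: 0.0937
gripper_force: 0.0
time: 4.78
eef_pos: [0.4128, 0.0214, 0.2181]
orientation: [[-0.91, 0.415, 0.0], [0.415, 0.91, 0.0], [-0.0, 0.0, -1.0]]
ft_force: [-0.2, -0.9, 0.9]
finger_gap: 0.0944
gripper_force: 0.0
canister [([0.455, 0.003, 0.104], 0.85)]
collar [([0.451, 0.008, 0.1], 0.79)]
mouth [([0.458, 0.003, 0.104], 0.59)]
entry [([0.369, -0.274, 0.046], 0.68), ([0.455, 0.001, 0.106], 0.67)]
[256.72893196 232.43651959]
186 162
```

View pics/w3c.png

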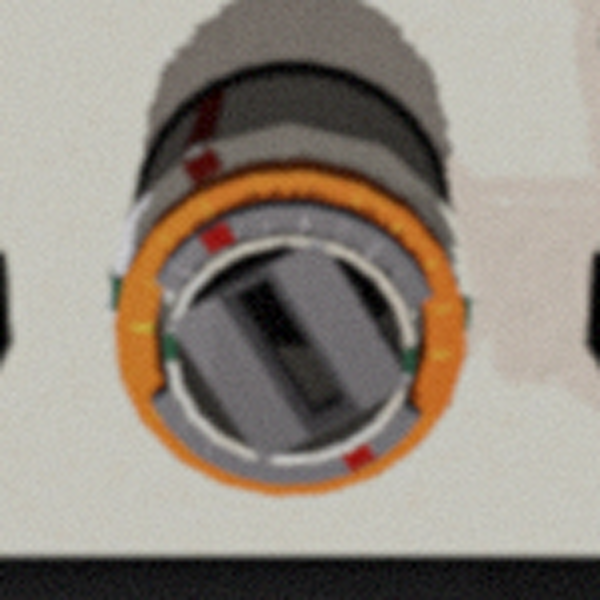

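```bash
python3 - <<'E'
from h import *
d=snap('wrist');f=d['frame'];h=cv2.cvtColor(f,cv2.COLOR_RGB2HSV)
roi=np.zeros(h.shape[:2],np.uint8);roi[200:288,210:306]=255
def comps(m,mn):
    n,l,st,c=cv2.connectedComponentsWithStats(m&roi); return [(c[i],st[i,4]) for i in range(1,n) if st[i,4]>=mn]
red=comps(cv2.inRange(h,(0,150,100),(6,255,255))|cv2.inRange(h,(172,150,100),(180,255,255)),8)
gr=comps(cv2.inRange(h,(60,100,30),(95,255,255)),3)
for n,L,z in(('red',red,.110),('green',gr,.112)):
    for c,a in L: print(n,c.round(1),a,back(d,c,z)[0].round(4))
o=cv2.inRange(h,(8,150,120),(22,255,255))&roi
hull=cv2.convexHull(np.argwhere(o)[:,::-1].astype(np.int32)).reshape(-1,2)
P=back(d,hull,.104)[:,:2]
print(cv2.fitEllipse((P*1000).astype(np.float32)),cv2.minEnclosingCircle((P*1000).astype(np.float32)))
c=np.array([[290,348],[245,285],[263,277],[352,402],[313,417]])/4+[186,162]-.4
print(back(d,c,.112).round(4))
E
```

```text
red [240.1 220.9] 35 [ 0.4312 -0.0105  0.11  ]
red [275.7 276.2] 24 [ 0.5046 -0.0029  0.11  ]
green [228.4 248.7] 7 [ 0.4534 -0.0346  0.112 ]
green [288.2 251.4] 5 [0.4823 0.0212 0.112 ]
((466.95660400390625, -6.186093330383301), (93.62670135498047, 93.73320770263672), 43.73512649536133) ((466.7939147949219, -6.140564441680908), 47.37281799316406)
[[ 0.4662 -0.0062  0.112 ]
 [ 0.4453 -0.0094  0.112 ]
 [ 0.4452 -0.0042  0.112 ]
 [ 0.4872  0.0022  0.112 ]
 [ 0.4869 -0.009   0.112 ]]
```

```bash
python3 -m jog '[0,1,0,0,0,0,0, 0,1,0,0,0,0,0, 0.05,1,0,0,0,0.1,0, 0.05,1,0,0,0,0.1,0, 0.05,1,0,0,0,0.1,0, 0.05,1,0,0,0,0.1,0, 0.05,1,0,0,0,0.1,0, 0.05,1,0,0,0,0.1,0, 0.05,1,0,0,0,0.1,0, 0.1,1,0,0,0,0.085,0]' 
python3 -m jog '[0,0.28,-0.2,0,0,0,0, 0,0,-0.4,0,0,0,0, 0,0,-0.4,0,0,0,0, 0,0,-0.4,0,0,0,0, 0,0,-0.4,0,0,0,0, 0,0,0,0,0,0,0, 0,0,0,0,0,0,0, 0,0,0,0,0,0,0, 0,0,0,0,0,0,0, 0,0,0,0,0,0,0]' 
python3 - <<'E'
from h import *
s=manip.state();print(s['eef_pos'],np.degrees(np.arctan2(s['orientation'][1][1],s['orientation'][0][1])))
d=snap('wrist','w4.png'); f=d['frame'];h=cv2.cvtColor(f,cv2.COLOR_RGB2HSV)
u=proj(d,[[.4235,.2785,.12]])[0].astype(int);print(u)
m=cv2.inRange(h,(8,80,110),(35,255,255));b=np.zeros_like(m);b[max(u[1]-80,0):u[1]+80,max(u[0]-80,0):u[0]+80]=255;m&=b
m=cv2.morphologyEx(m,cv2.MORPH_OPEN,np.ones((3,3)))
cs=max(cv2.findContours(m,0,1)[0],key=cv2.contourArea)
print(cv2.minAreaRect((back(d,cs,.086)[:,:2]*1000).astype(np.float32)))
E
```

```text
time: 5.92
eef_pos: [0.4237, 0.2723, 0.2179]
orientation: [[-0.922, -0.388, -0.0], [-0.388, 0.922, -0.0], [0.0, 0.0, -1.0]]
ft_force: [0.2, -1.0, 1.2]
finger_gap: 0.0944
gripper_force: 0.0
time: 6.75
eef_pos: [0.4244, 0.2782, 0.1735]
orientation: [[-0.924, -0.383, 0.001], [-0.383, 0.924, 0.001], [-0.001, 0.0, -1.0]]
ft_force: [0.1, 0.2, 0.1]
finger_gap: 0.0939
gripper_force: 0.0
[0.42435135 0.27822957 0.17354054] 112.49621804106283
[261 209]
((437.8510437011719, 284.6111145019531), (58.041015625, 56.26630401611328), 22.46846580505371)
```

View pics/w4.png

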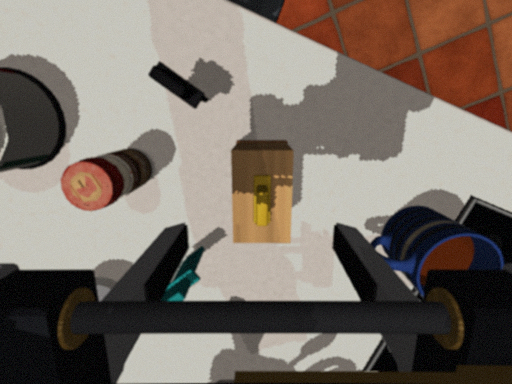

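```bash
python3 -m jog '[0,0,-0.6,0,0,0,0, 0,0,-0.6,0,0,0,0, 0,0,-0.6,0,0,0,0, 0,0,-0.6,0,0,0,0, 0,0,-0.4,0,0,0,0, 0,0,-0.34,0,0,0,0, 0,0,0,0,0,0,255, 0,0,0,0,0,0,255, 0,0,0,0,0,0,255, 0,0,0,0,0,0,255]' 40
python3 -m jog '[0,0,0,0,0,0,255, 0,0,0,0,0,0,255, 0,0,0,0,0,0,255, 0,0,0,0,0,0,255, 0,0,0,0,0,0,255, 0,0,0,0,0,0,255, 0,0,0,0,0,0,255, 0,0,0,0,0,0,255, 0,0,0,0,0,0,255, 0,0,0,0,0,0,255]' 40
```

```text
time: 7.63
eef_pos: [0.4245, 0.2785, 0.0952]
orientation: [[-0.924, -0.383, 0.001], [-0.383, 0.924, 0.001], [-0.001, 0.0, -1.0]]
ft_force: [0.6, 0.9, 0.4]
finger_gap: 0.0704
gripper_force: 0.0
time: 8.47
eef_pos: [0.424, 0.2782, 0.0944]
orientation: [[-0.924, -0.383, -0.0], [-0.383, 0.924, 0.0], [0.0, 0.0, -1.0]]
ft_force: [-0.6, 0.1, -1.6]
finger_gap: 0.01
gripper_force: 40.0
```

```bash
python3 -m jog '[0,0,0.6,0,0,0,255, 0,0,0.8,0,0,0,255, 0,0,0.9,0,0,0,255, 0,0,1,0,0,0,255, 0,0,1,0,0,0,255, 0,0,0.9,0,0,0,255, 0,0,0.4,0,0,0,255, 0.1,-0.6,0,0,0,0,255, 0.1,-1,0,0,0,0,255, 0.1,-1,0,0,0,0,255]' 40
python3 -m jog '[0.2,-1,0,0,0,-0.04,255, 0.2,-1,0,0,0,-0.04,255, 0.2,-1,0,0,0,-0.04,255, 0.2,-1,0,0,0,-0.04,255, 0.2,-1,0,0,0,-0.04,255, 0.2,-1,0,0,0,-0.04,255, 0.2,-1,0,0,0,-0.035,255, 0.04,-1,0,0,0,0,255, 0,-0.6,0,0,0,0,255, 0,-0.18,0,0,0,0,255]' 40
python3 -m jog '[0,0,0,0,0,0,255, 0,0,0,0,0,0,255, 0,0,0,0,0,0,255, 0,0,0,0,0,0,255, 0,0,0,0,0,0,255, 0,0,0,0,0,0,255, 0,0,0,0,0,0,255, 0,0,0,0,0,0,255, 0,0,0,0,0,0,255, 0,0,0,0,0,0,255]' 40
python3 - <<'E'
from h import *
s=manip.state();print(s['eef_pos'],np.degrees(np.arctan2(s['orientation'][1][1],s['orientation'][0][1])))
d=snap('wrist','w5.png');print(proj(d,[[.467,-.0063,.112]]))
E
```

```text
time: 9.3
eef_pos: [0.4313, 0.213, 0.2347]
orientation: [[-0.923, -0.385, 0.0], [-0.385, 0.923, 0.0], [-0.0, 0.0, -1.0]]
ft_force: [0.3, -0.9, -1.0]
finger_gap: 0.0098
gripper_force: 40.0
time: 10.13
eef_pos: [0.4672, -0.0094, 0.2344]
orientation: [[-0.995, -0.101, -0.0], [-0.101, 0.995, -0.001], [0.001, -0.001, -1.0]]
ft_force: [-0.3, 0.3, -1.1]
finger_gap: 0.0097
gripper_force: 40.0
time: 10.97
eef_pos: [0.4675, -0.0063, 0.2345]
orientation: [[-0.994, -0.105, -0.0], [-0.105, 0.994, 0.0], [0.0, 0.0, -1.0]]
ft_force: [-0.2, 1.2, -0.5]
finger_gap: 0.0095
gripper_force: 40.0
[ 0.46746179 -0.00630768  0.23446329] 96.0284806848305
[[260.95542715 189.07581218]]
```

View pics/w5.png

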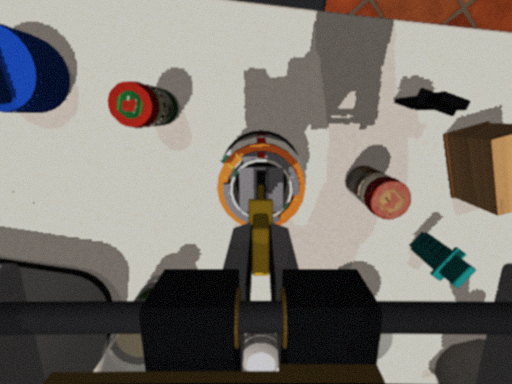

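```bash
python3 -m jog '[0,0,-0.4,0,0,0,255, 0,0,-0.5,0,0,0,255, 0,0,-0.4,0,0,0,255, 0,0,-0.2,0,0,0,255, 0,0,-0.2,0,0,0,255, 0,0,-0.2,0,0,0,255, 0,0,-0.2,0,0,0,255, 0,0,-0.2,0,0,0,255, 0,0,-0.2,0,0,0,255, 0,0,0,0,0,0,255]' 40
```

```text
time: 11.85
eef_pos: [0.4669, -0.0063, 0.1711]
orientation: [[-0.994, -0.105, -0.001], [-0.105, 0.994, -0.0], [0.001, 0.0, -1.0]]
ft_force: [-0.5, 0.8, -0.8]
finger_gap: 0.0098
gripper_force: 40.0
```

```bash
python3 -m jog '[0,0,-0.3,0,0,0,255, 0,0,-0.3,0,0,0,255, 0,0,-0.3,0,0,0,255, 0,0,-0.3,0,0,0,255, 0,0,-0.3,0,0,0,255, 0,0,-0.3,0,0,0,255, 0,0,-0.15,0,0,0,255, 0,0,-0.05,0,0,0,255, 0,0,-0.03,0,0,0,255, 0,0,0,0,0,0,255]' 40
```

```text
time: 12.68
eef_pos: [0.4676, -0.0064, 0.1212]
orientation: [[-0.994, -0.105, 0.0], [-0.105, 0.994, -0.0], [-0.0, -0.0, -1.0]]
ft_force: [-0.2, -0.1, -0.3]
finger_gap: 0.0098
gripper_force: 40.0
```

```bash
python3 -m jog '[0,0,-0.05,0,0,0,255, 0,0,0,0,0,0,255, 0,0,0,0,0,0,0, 0,0,0,0,0,0,0, 0,0,0,0,0,0,0, 0,0,0,0,0,0,0, 0,0,0,0,0,0,0, 0,0,0,0,0,0,0, 0,0,0,0,0,0,0, 0,0,0,0,0,0,0]' 40
python3 -m jog '[0,0,0.2,0,0,0,0, 0,0,0.4,0,0,0,0, 0,0,0.6,0,0,0,0, 0,0,1,0,0,0,0, 0,0,1,0,0,0,0, 0,0,1,0,0,0,0, 0,0,0,0,0,0,0, 0,0,0,0,0,0,0, 0,0,0,0,0,0,0, 0,0,0,0,0,0,0]' 40
python3 - <<'E'
from h import *
d=snap('wrist','w6.png');f=d['frame'];h=cv2.cvtColor(f,cv2.COLOR_RGB2HSV)
u=proj(d,[[.467,-.0063,.112]])[0].astype(int);print(u)
m=cv2.inRange(h,(22,150,60),(35,255,255));m[:max(u[1]-50,0)]=0;m[u[1]+50:]=0;m[:,:u[0]-50]=0;m[:,u[0]+50:]=0
q=np.argwhere(m)[:,::-1];print(len(q),cv2.minAreaRect((back(d,q,.117)[:,:2]*1000).astype(np.float32)))
o=cv2.inRange(h,(8,150,110),(20,255,255));o[:u[1]-60]=0;o[u[1]+60:]=0;o[:,:u[0]-60]=0;o[:,u[0]+60:]=0
P=back(d,cv2.convexHull(np.argwhere(o)[:,::-1].astype(np.int32)).reshape(-1,2),.104)[:,:2]
print(cv2.minEnclosingCircle((P*1000).astype(np.float32)))
cv2.imwrite('pics/w6c.png',cv2.resize(f[u[1]-60:u[1]+60,u[0]-60:u[0]+60,::-1],None,fx=5,fy=5,interpolation=2))
for q in('cap_centre',):print([(np.round(r['location'],3).tolist(),round(r['confidence'],2)) for r in vision.spot_in(q,'wrist')])
E
```

```text
time: 13.52
eef_pos: [0.4675, -0.0063, 0.12]
orientation: [[-0.994, -0.105, -0.0], [-0.105, 0.994, 0.0], [0.0, 0.0, -1.0]]
ft_force: [0.5, -0.8, 0.3]
finger_gap: 0.0595
gripper_force: 0.0
time: 14.35
eef_pos: [0.4666, -0.0063, 0.224]
orientation: [[-0.994, -0.105, -0.002], [-0.105, 0.994, -0.0], [0.002, 0.0, -1.0]]
ft_force: [-0.2, -0.8, -0.4]
finger_gap: 0.0938
gripper_force: 0.0
[260 192]
628 ((468.1789245605469, -20.907577514648438), (51.92280960083008, 43.478485107421875), 6.416790962219238)
((467.0835266113281, -6.056630611419678), 47.139404296875)
[([0.38, -0.276, 0.053], 0.8)]
```

View pics/w6c.png

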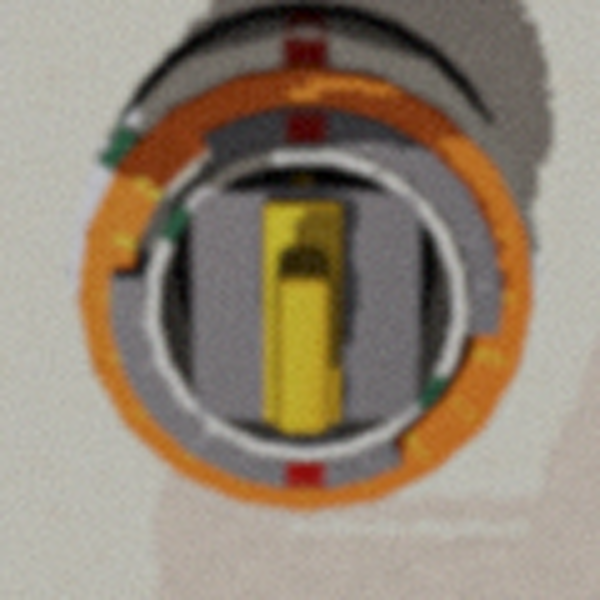

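```bash
python3 -m jog '[-0.3,-0.6,0,0,0,0,0, -0.35,-1,0,0,0,0,0, -0.35,-1,0,0,0,0,0, -0.35,-1,0,0,0,0,0, -0.35,-1,0,0,0,0,0, -0.35,-1,0,0,0,0,0, -0.35,-1,0,0,0,0,0, -0.35,-1,0,0,0,0,0, -0.35,-1,0,0,0,0,0, -0.35,-1,0,0,0,0,0]' 40
python3 -m jog '[-0.35,-1,0,0,0,0,0, -0.35,-1,0,0,0,0,0, 0,0,0,0,0,0,0, 0,0,0,0,0,0,0, 0,0,0,0,0,0,0, 0,0,0,0,0,0,0, 0,0,0,0,0,0,0, 0,0,0,0,0,0,0, 0,0,0,0,0,0,0, 0,0,0,0,0,0,0]' 40
python3 - <<'E'
from h import *
s=manip.state();print(s['eef_pos'],np.degrees(np.arctan2(s['orientation'][1][1],s['orientation'][0][1])),s['qpos'])
d=snap('wrist','w7.png');print(proj(d,[[.365,-.295,.06]]))
print([(np.round(r['location'],3).tolist(),round(r['confidence'],2)) for r in vision.spot_in('cap_centre','wrist')])
E
```

```text
time: 15.28
eef_pos: [0.3802, -0.2472, 0.2243]
orientation: [[-0.994, -0.105, -0.001], [-0.105, 0.994, 0.001], [0.001, 0.001, -1.0]]
ft_force: [0.3, 0.0, 0.1]
finger_gap: 0.0934
gripper_force: 0.0
time: 16.12
eef_pos: [0.3639, -0.2959, 0.225]
orientation: [[-0.994, -0.106, 0.0], [-0.106, 0.994, 0.0], [-0.0, 0.0, -1.0]]
ft_force: [0.6, 0.7, 0.3]
finger_gap: 0.0941
gripper_force: 0.0
[ 0.36393655 -0.2959322   0.22502751] 96.07783039224795 [ 28.96210112  19.99509869   9.01167066 113.53438958  -4.22098499
  46.77584275 136.4100772 ]
[[261.46690447 181.76367311]]
[([0.372, -0.312, 0.058], 0.61)]
```

View pics/w7.png

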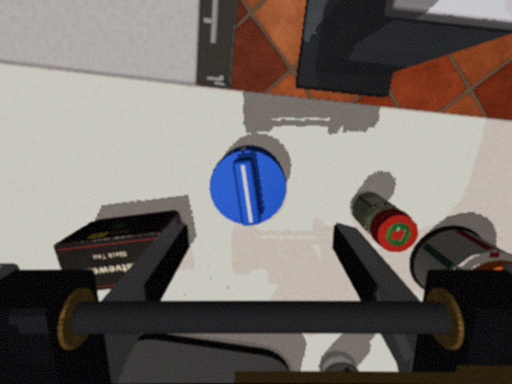

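```bash
python3 - <<'E'
from h import *
d=snap('wrist');f=d['frame']
C=-np.array(d['R']).T@d['t'];print(C)
c=f[140:235,200:295]
cv2.imwrite('pics/w7c.png',cv2.resize(c[:,:,::-1],None,fx=6,fy=6,interpolation=2))
h=cv2.cvtColor(f,cv2.COLOR_RGB2HSV);m=cv2.inRange(h,(105,120,60),(130,255,255))|cv2.inRange(f,(150,170,200),(255,255,255))*0
m[:135]=0;m[240:]=0;m[:,:195]=0;m[:,300:]=0
hull=cv2.convexHull(np.argwhere(m)[:,::-1].astype(np.int32)).reshape(-1,2)
print(cv2.minEnclosingCircle((back(d,hull,.061)[:,:2]*1000).astype(np.float32)))
E
```

```text
[ 0.28894772 -0.30511919  0.40491585]
((373.30419921875, -310.7558898925781), 46.77406692504883)
```

View pics/w7c.png

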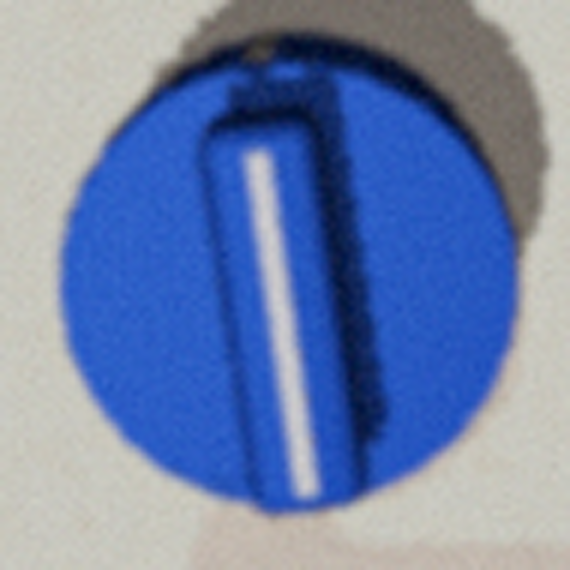

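```bash
python3 - <<'E'
from h import *
d=snap('wrist')
p=np.array([[258,152],[308,497],[60,290],[518,270]])/6+[200,140]-.4
P=back(d,p[:2],.087);v=P[1]-P[0];print(P,np.hypot(*v[:2]),np.degrees(np.arctan2(v[1],v[0])),P.mean(0))
Q=back(d,p[2:],.061);print(Q)
E
```

```text
[[ 0.34253548 -0.31831633  0.087     ]
 [ 0.40725756 -0.30295892  0.087     ]] 0.06651914549851813 13.34841338955423 [ 0.37489652 -0.31063762  0.087     ]
[[ 0.3786014  -0.35603404  0.061     ]
 [ 0.36499319 -0.26601464  0.061     ]]
```

```bash
python3 -m jog '[0.21,-0.29,0,0,0,0.06,120, 0.21,-0.29,0,0,0,0.06,120, 0,0,-0.4,0,0,0,120, 0,0,-0.8,0,0,0,120, 0,0,-1,0,0,0,120, 0,0,-1,0,0,0,120, 0,0,-0.8,0,0,0,120, 0,0,-0.4,0,0,0,120, 0,0,0,0,0,0,120, 0,0,0,0,0,0,120]' 40
python3 - <<'E'
from h import *
s=manip.state();print(s['eef_pos'],np.degrees(np.arctan2(s['orientation'][1][1],s['orientation'][0][1])),s['finger_gap'])
d=snap('wrist','w8.png')
E
```

```text
time: 17.15
eef_pos: [0.374, -0.3108, 0.1147]
orientation: [[-0.973, -0.229, -0.001], [-0.229, 0.973, 0.001], [0.001, 0.001, -1.0]]
ft_force: [0.1, -1.3, 0.1]
finger_gap: 0.0501
gripper_force: 0.0
[ 0.37403866 -0.31079818  0.11473745] 103.22441301911998 0.05007134551619858
```

View pics/w8.png

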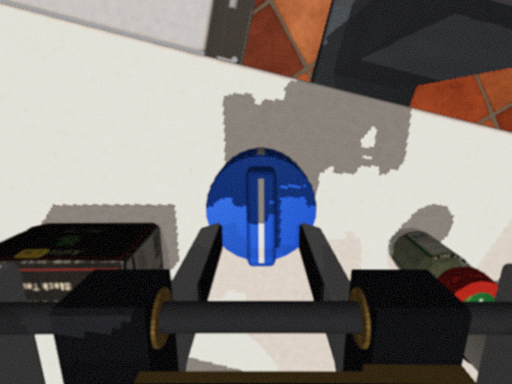

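```bash
python3 -m jog '[0,0,-0.4,0,0,0,120, 0,0,-0.6,0,0,0,120, 0,0,-0.6,0,0,0,120, 0,0,-0.4,0,0,0,120, 0,0,0,0,0,0,120, 0,0,0,0,0,0,255, 0,0,0,0,0,0,255, 0,0,0,0,0,0,255, 0,0,0,0,0,0,255, 0,0,0,0,0,0,255]' 60
python3 -m jog '[0,0,0,0,0,0,255, 0,0,0,0,0,0,255, 0,0,0,0,0,0,255, 0,0,0,0,0,0,255, 0,0,0.2,0,0,0,255, 0,0,0.4,0,0,0,255, 0,0,0.6,0,0,0,255, 0,0,0.8,0,0,0,255, 0,0,0,0,0,0,255, 0,0,0,0,0,0,255]' 60
```

```text
time: 18.03
eef_pos: [0.3746, -0.311, 0.0655]
orientation: [[-0.973, -0.229, 0.001], [-0.229, 0.973, -0.001], [-0.001, -0.001, -1.0]]
ft_force: [-1.0, 0.2, 4.4]
finger_gap: 0.022
gripper_force: 60.0
time: 18.87
eef_pos: [0.3749, -0.3113, 0.1161]
orientation: [[-0.973, -0.229, 0.002], [-0.229, 0.973, -0.002], [-0.002, -0.002, -1.0]]
ft_force: [0.4, -0.3, -0.9]
finger_gap: 0.0217
gripper_force: 60.0
```

```bash
python3 -m jog '[0,0,0.6,0,0,0,255, 0,0,0.9,0,0,0,255, 0,0,1,0,0,0,255, 0,0,1,0,0,0,255, 0,0,1,0,0,0,255, 0,0,0.66,0,0,0,255, 0.3,0.7,0,0,0,0,255, 0.3,1,0,0,0,0,255, 0.3,1,0,0,0,0,255, 0.3,1,0,0,0,0,255]' 60
python3 -m jog '[0.31,1,0,0,0,-0.109,255, 0.31,1,0,0,0,-0.109,255, 0.31,1,0,0,0,-0.109,255, 0.31,1,0,0,0,-0.109,255, 0.31,1,0,0,0,-0.109,255, 0.31,1,0,0,0,-0.109,255, 0.31,1,0,0,0,-0.109,255, 0.31,1,0,0,0,-0.109,255, 0,0.5,0,0,0,-0.109,255, 0,0,0,0,0,-0.109,255]' 60
python3 -m jog '[0,0,0,0,0,-0.109,255, 0,0,0,0,0,-0.109,255, 0,0,0,0,0,-0.109,255, 0,0,0,0,0,-0.109,255, 0,0,0,0,0,-0.109,255, 0,0,0,0,0,-0.109,255, 0,0,0,0,0,-0.109,255, 0,0,0,0,0,-0.109,255, 0,0,0,0,0,-0.109,255, 0,0,0,0,0,-0.109,255]' 60
python3 -m jog '[0,0,0,0,0,0,255, 0,0,0,0,0,0,255, 0,0,0,0,0,0,255, 0,0,0,0,0,0,255, 0,0,0,0,0,0,255, 0,0,0,0,0,0,255, 0,0,0,0,0,0,255, 0,0,0,0,0,0,255, 0,0,0,0,0,0,255, 0,0,0,0,0,0,255]' 60
python3 - <<'E'
from h import *
s=manip.state();print(s['eef_pos'],np.degrees(np.arctan2(s['orientation'][1][1],s['orientation'][0][1])),s['qpos'])
E
```

```text
time: 19.7
eef_pos: [0.4037, -0.2171, 0.2432]
orientation: [[-0.974, -0.228, -0.002], [-0.228, 0.974, 0.001], [0.001, 0.001, -1.0]]
ft_force: [0.4, 0.1, -0.7]
finger_gap: 0.0218
gripper_force: 60.0
time: 20.53
eef_pos: [0.4659, -0.0019, 0.2428]
orientation: [[-0.613, 0.79, -0.002], [0.79, 0.613, 0.001], [0.003, -0.001, -1.0]]
ft_force: [-0.7, -1.1, -0.8]
finger_gap: 0.0217
gripper_force: 60.0
time: 21.37
eef_pos: [0.4655, -0.0058, 0.243]
orientation: [[0.468, 0.884, -0.002], [0.884, -0.468, -0.0], [-0.001, -0.002, -1.0]]
ft_force: [0.1, -0.0, -1.1]
finger_gap: 0.0212
gripper_force: 60.0
time: 22.2
eef_pos: [0.4662, -0.0058, 0.244]
orientation: [[0.463, 0.886, 0.0], [0.886, -0.463, 0.0], [0.0, 0.0, -1.0]]
ft_force: [-0.2, -0.1, -1.4]
finger_gap: 0.0214
gripper_force: 60.0
[ 0.46624517 -0.00583014  0.24400971] -27.56628093637052 [-27.5273307   20.73627904  33.70860477 112.85528216 -14.7373358
  50.60112393 -13.65540934]
```

```bash
python3 -m jog '[0.03,-0.015,-0.3,0,0,0,255, 0,0,-0.4,0,0,0,255, 0,0,-0.4,0,0,0,255, 0,0,-0.4,0,0,0,255, 0,0,-0.3,0,0,0,255, 0,0,-0.3,0,0,0,255, 0,0,-0.2,0,0,0,255, 0,0,-0.2,0,0,0,255, 0,0,-0.2,0,0,0,255, 0,0,0,0,0,0,255]' 60
```

```text
time: 23.03
eef_pos: [0.4666, -0.0062, 0.1757]
orientation: [[0.463, 0.886, -0.001], [0.886, -0.463, -0.0], [-0.001, -0.001, -1.0]]
ft_force: [-1.1, 0.7, -1.4]
finger_gap: 0.0214
gripper_force: 60.0
```

```bash
python3 -m jog '[0,0,-0.08,0,0,0,255, 0,0,-0.08,0,0,0,255, 0,0,-0.08,0,0,0,255, 0,0,-0.05,0,0,0,255, 0,0,0,0,0,0,255, 0,0,0,0,0,0,255, 0,0,0,0,0,0,255, 0,0,0,0,0,0,255, 0,0,0,0,0,0,255, 0,0,0,0,0,0,255]' 60
```

```text
time: 23.87
eef_pos: [0.4671, -0.0062, 0.1693]
orientation: [[0.463, 0.886, 0.0], [0.886, -0.463, 0.0], [0.0, 0.0, -1.0]]
ft_force: [-0.8, 0.3, 2.6]
finger_gap: 0.0216
gripper_force: 60.0
```

```bash
python3 -m jog '[0,0,-0.08,0,0,0,255, 0,0,-0.08,0,0,0,255, 0,0,-0.08,0,0,0,255, 0,0,-0.08,0,0,0,255, 0,0,-0.08,0,0,0,255, 0,0,-0.05,0,0,0,255, 0,0,0,0,0,0,255, 0,0,0,0,0,0,255, 0,0,0,0,0,0,255, 0,0,0,0,0,0,255]' 60
```

```text
time: 24.7
eef_pos: [0.4672, -0.0062, 0.1582]
orientation: [[0.463, 0.886, 0.0], [0.886, -0.463, 0.0], [0.001, 0.0, -1.0]]
ft_force: [-0.6, 1.0, 7.8]
finger_gap: 0.0217
gripper_force: 60.0
```

```bash
python3 -m jog '[0,0,-0.015,0,0,-0.04,255, 0,0,0,0,0,-0.07,255, 0,0,0,0,0,-0.08,255, 0,0,0,0,0,-0.08,255, 0,0,0,0,0,-0.08,255, 0,0,0,0,0,-0.08,255, 0,0,0,0,0,-0.08,255, 0,0,0,0,0,-0.08,255, 0,0,0,0,0,-0.08,255, 0,0,0,0,0,-0.06,255]' 60
```

```text
time: 25.53
eef_pos: [0.468, -0.0066, 0.1581]
orientation: [[0.949, 0.316, 0.002], [0.316, -0.949, -0.001], [0.002, 0.001, -1.0]]
ft_force: [0.3, 0.6, 8.1]
finger_gap: 0.0216
gripper_force: 60.0
```

```bash
python3 -m jog '[0,0,0,0,0,-0.06,255, 0,0,0,0,0,-0.06,255, 0,0,0,0,0,-0.05,255, 0,0,0,0,0,-0.04,255, 0,0,0,0,0,0,255, 0,0,0,0,0,0,255, 0,0,0,0,0,0,255, 0,0,0,0,0,0,255, 0,0,0,0,0,0,255, 0,0,0,0,0,0,255]' 60
python3 - <<'E'
from h import *
s=manip.state();print(np.degrees(np.arctan2(s['orientation'][1][1],s['orientation'][0][1])),s['wrist_torque'],s['ft_force'])
E
```

```text
time: 26.37
eef_pos: [0.468, -0.0066, 0.1581]
orientation: [[0.994, 0.105, 0.002], [0.105, -0.994, -0.0], [0.002, 0.001, -1.0]]
ft_force: [-0.6, -0.5, 7.5]
finger_gap: 0.0215
gripper_force: 60.0
-83.98213471771452 [ 0.06242513  0.27286092 -0.03303599] [-0.57607125 -0.49116804  7.47971505]
```

```bash
python3 -m jog '[0,0,0.06,0,0,0,255, 0,0,0.06,0,0,0,255, 0,0,0.06,0,0,0,255, 0,0,0.06,0,0,0,255, 0,0,0.02,0,0,0,255, 0,0,0.02,0,0,0,255, 0,0,0,0,0,0,255, 0,0,0,0,0,0,255, 0,0,0,0,0,0,255, 0,0,0,0,0,0,255]' 60
```

```text
time: 27.2
eef_pos: [0.4679, -0.0065, 0.1642]
orientation: [[0.994, 0.105, 0.001], [0.105, -0.994, -0.001], [0.001, 0.002, -1.0]]
ft_force: [5.5, -0.5, -9.4]
finger_gap: 0.0214
gripper_force: 60.0
```

```bash
python3 -m jog '[0,0,-0.04,0,0,0,255, 0,0,0,0,0,0,255, 0,0,0,0,0,0,100, 0,0,0,0,0,0,100, 0,0,0,0,0,0,100, 0,0,0,0,0,0,100, 0,0,0,0,0,0,100, 0,0,0.2,0,0,0,100, 0,0,0.5,0,0,0,100, 0,0,0.8,0,0,0,100]' 60
python3 -m jog '[0,0,0.9,0,0,0,100, 0,0,0.8,0,0,0,100, 0,0,0.6,0,0,0,100, 0,0,0,0,0,0,100, 0,0,0,0,0,0,100, 0,0,0,0,0,0,100, 0,0,0,0,0,0,100, 0,0,0,0,0,0,100, 0,0,0,0,0,0,100, 0,0,0,0,0,0,100]' 60
python3 - <<'E'
from h import *
d=snap('wrist','w9.png');f=d['frame'];print(proj(d,[[.467,-.0062,.1855],[.43,-.0101,.1855],[.504,-.0023,.1855]]))
h=cv2.cvtColor(f,cv2.COLOR_RGB2HSV)
m=cv2.inRange(h,(105,120,60),(130,255,255))
n,l,st,c=cv2.connectedComponentsWithStats(m);i=1+np.argmax(st[1:,4]);print(st[i])
hull=cv2.convexHull(np.argwhere(l==i)[:,::-1].astype(np.int32)).reshape(-1,2)
print(cv2.minEnclosingCircle((back(d,hull,.1595)[:,:2]*1000).astype(np.float32)))
E
```

```text
time: 28.03
eef_pos: [0.4656, -0.0061, 0.2007]
orientation: [[0.994, 0.105, -0.004], [0.105, -0.995, -0.0], [-0.004, -0.0, -1.0]]
ft_force: [1.0, 0.7, 0.0]
finger_gap: 0.0575
gripper_force: 0.0
time: 28.87
eef_pos: [0.4667, -0.0063, 0.2582]
orientation: [[0.994, 0.105, -0.001], [0.105, -0.994, -0.0], [-0.001, 0.0, -1.0]]
ft_force: [0.5, -0.1, 1.0]
finger_gap: 0.0571
gripper_force: 0.0
[[259.31826145 203.55937235]
 [259.35456198 242.18108717]
 [259.27865899 161.96404857]]
[ 214  144   93   97 6359]
((468.9455871582031, -7.976682186126709), 48.35372543334961)
```

View pics/w9.png

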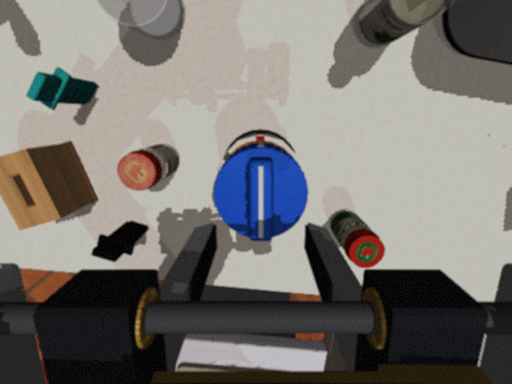

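The picture shows the cap centred at about (260, 192), with its bar along column 260 in line with the red mark at (260, 140). The gripper is clear of everything.

```bash
python3 -c "
from cell import ticket;print(ticket.finish_job())"
```

```text
the job is handed in; nothing more can be done
None
```

The paddle is seated in the canister's slot, and the blue cap is on with its bar along the red marks and held when I pulled up on it; I handed the job in at about 29 s but got no verdict back.

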